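Cap the test supply and prove its RCD

ROBOT

A 6-joint arm with a two-finger parallel gripper is mounted at the origin on the work surface; the furniture and walls round the work are solid. World frame = base frame: x ahead of the robot, y to its left, z up, the work surface at z = 0. Lengths are in mm, angles in degrees, forces in N, time in s.
With the tool pointing down it reaches from about 350 to 850 mm from the base axis. Payload 8.1 kg.
Tool frame: the origin (TCP) lies midway between the tips of the shut fingers; the grasp point (between the pads) lies 19 mm behind it; z points along the fingers, y is the line along which they close (so a half turn about z gives the same grasp; the last joint's range is limited). The gripper opens to 85 mm and grips with 20 to 120 N. Pads are 22 mm wide; open, the fingers measure 114 mm over their backs; the gripper's body (76 mm by 85 mm) begins 54 mm behind the grasp point. The pads swing forward as they close: fully open they stand 13 mm farther back than shut.
Start: joints at [64.091, 7.471, 85.268, -0, 87.261, -4.893], TCP at [215.157, 560.101, 231.292] pointing down, gripper open.
Joint ranges: [-169.43, 169.43], [-51.17, 129.36], [1.28, 143.12], [-76.62, 256.62], [0, 156.53], [-152.29, 152.29]. Speed limits (degrees/s): [136.94, 136.94, 159.86, 180, 180, 180].

INTERFACE

Orientations are given as [roll, pitch, yaw] about the fixed x, y, z axes, in that order (R = Rz(yaw) Ry(pitch) Rx(roll)).
In Python, from bench import r gives the robot as it stands.
- The arm moves only by the tool apply_moves, never from a script. Its argument "steps" is a list of rows, each a list of 7 numbers: the opening, from -1 (shut) to 1 (fully open), then the shift along the tool's x, y, z in mm, then the turn, a rotation vector about the tool's x, y, z in units of 5 degrees (1.0 is 5 degrees). A call has exactly 8 rows; each row shifts and turns the commanded pose from where the row before left it, along the tool's axes as they then stand; what a row does not reach is not made up. A row lasts 1/10 s, in which the tool goes at most 50 mm and 8.59 degrees, less where a joint would pass 70% of its speed; a pose out of reach is approached as far as the arm can. A call is refused whole if a number of a shift passes 50 or a number of a turn 1, either way. A call with a gripper value outside its range is refused whole. The fingers move at their own pace and stop on an object; "squeeze" is the grip in N (left out, the last holds). Time passes only in rows, so rows that do not move let the fingers close, or fill a call up. It gives the time, the measured TCP pose, the force, the opening and the grip force at its end, in the units of the state.
- r.sense(): the state, without advancing time (a new reading comes with each control period).
- r.snapshot(name): name is "scene" or "top"; returns a dict with "color" (420x560x3 uint8, blue, green, red), "depth" (420x560 float32, mm along the optical axis (not along the pixel's ray), 0 where there is no reading), "mtx" (3x3 intrinsics, pixels), "T" (4x4, takes a point from camera to world coordinates). Camera axes: x right, y down, z forward; pixel columns grow to the right and rows downward; lengths in mm; the calibration is good to about 2 mm. A picture is of the moment at which its call begins.
- r.hand_in(): hands the job in; it is judged then, once.
The state is a dict: "time": time; "joint_pos": joint angles; "qd": joint speeds; "joint_efforts": joint torques, N m; "tool_pos": TCP position; "tcp_rot": TCP orientation; "ft_force": force on the tool from outside, world axes, zero at the start; "wrist_torque": the same for the moment, N m; "finger_gap": finger opening in mm; "grip_force": force on a finger pad.
Only numpy, scipy, OpenCV 4.12 (cv2) and the standard library are available. Lean on these libraries where they do the work, as an engineer would, in place of code of your own. Each camera call takes 0.05 s, during which the arm holds its last target. There are 200 camera calls.

TASK

Shut up the bench test supply: set every snap cap that is on the bench over the outlet of its own colour, then stand the seating tool on each cap and press squarely until it clicks fully home on the collar; never push a cap home with the fingers. Once all the caps are home, press the orange test button so that the blue RCD lever drops, then lift the lever back up to its upper stop; the seating tool must finish standing upright on the bench. An outlet whose cap is not on the bench stays open; leave everything else on the bench where it is.

Things in the scene. Friction and masses are not known exactly. Their poses are not given: they have to be found in the camera images.
- console: the bench test supply: low grey enclosure fixed to the bench, 350 mm long (its x, pointing away from the robot and to the left), 100 mm wide (its y; +y is the front with the pilot lamps; a fixed tote 165 mm high stands about 30 mm behind it), flat top 74 mm high: three outlets in a row, white RCD module at the far (+x) end; origin at the centre of its underside, z up
- outlet_red: outlet with red collar on the supply's flat top, for the red cap; origin at the collar's underside, z up. Collar 72 mm across, 4 mm high; black spigot 39 mm across, coned top 29 mm up, four sprung catches round it. Outlets stand 80 mm apart in a row, colours in any order. About 12 N (9 to 16) down on the cap's top snaps it 12 mm down over the catches onto the collar
- outlet_yellow: outlet with yellow collar on the supply's flat top, for the yellow cap; origin at the collar's underside, z up. Collar 72 mm across, 4 mm high; black spigot 39 mm across, coned top 29 mm up, four sprung catches round it. Outlets stand 80 mm apart in a row, colours in any order. About 12 N (9 to 16) down on the cap's top snaps it 12 mm down over the catches onto the collar
- outlet_blue: outlet with blue collar on the supply's flat top, for the blue cap; origin at the collar's underside, z up. Collar 72 mm across, 4 mm high; black spigot 39 mm across, coned top 29 mm up, four sprung catches round it. Outlets stand 80 mm apart in a row, colours in any order. About 12 N (9 to 16) down on the cap's top snaps it 12 mm down over the catches onto the collar
- cap_red: red snap cap, a cup that stands mouth down: 56 mm across, 32 mm high, 60 g, ribbed straight side, flat closed top, inside 27 mm deep and 42 mm clear at the mouth's lip; origin at the centre of its lower rim, z up. At the start it is in any of four places in front of the console, or absent. Loose on its outlet its rim rests on the catches 16 mm above the outlet's origin; home, 4 mm above it
- cap_yellow: yellow snap cap, a cup that stands mouth down: 56 mm across, 32 mm high, 60 g, ribbed straight side, flat closed top, inside 27 mm deep and 42 mm clear at the mouth's lip; origin at the centre of its lower rim, z up. At the start it is in any of four places in front of the console, or absent. Loose on its outlet its rim rests on the catches 16 mm above the outlet's origin; home, 4 mm above it
- cap_blue: blue snap cap, a cup that stands mouth down: 56 mm across, 32 mm high, 60 g, ribbed straight side, flat closed top, inside 27 mm deep and 42 mm clear at the mouth's lip; origin at the centre of its lower rim, z up. At the start it is in any of four places in front of the console, or absent. Loose on its outlet its rim rests on the catches 16 mm above the outlet's origin; home, 4 mm above it
- seat_tool: seating tool standing upright, like a hand stamp: flat round steel foot 46 mm across and 12 mm high, above it a round wooden handle 28 mm across from 28 mm up to the domed top at 92 mm; 350 g; origin at the centre of the foot's underside, z up through the handle
- test_button (a joint): travel of the test button (m): 0 out, 0.008 fully in, springs back; it takes about 4 N, and the lever trips at about 0.006
- button_top (a point): centre of the top of the orange test button, round, 22 mm across, standing 17 mm proud of the white RCD module; it is pressed straight down; it lies 42 mm from the lever along the console's -x
- rcd_lever (a joint): angle of the RCD lever (rad): 0 up at its stop (lever upright), 0.95 dropped at its lower stop (54 degrees from upright, towards the console's +y). It is sprung over-centre at about 0.5: short of that it springs up, past it it drops. Lifting takes about 1 N at the tip
- lever_tip (a point): end of the blue RCD lever, 48 mm from its hinge; the lever is 20 mm wide (along the console's x) and 10 mm thick; closed fingertips set down in front (+y) of the dropped lever's tip and moved towards -y and up round the hinge sweep it over centre; pinched by its sides it turns stiffly between the pads
- lever_hinge (a point): centre of the lever's hinge, 98 mm above the bench and 12 mm above the module; its axis runs along the console's x
- lube_can: blue spray can 50 mm across, 140 mm high; bystander; origin at the centre of its underside
- string_spool: wooden spool of white string, 52 mm across, 48 mm high; bystander; origin at the centre of its underside
- ferrule_jar: small clear jar of yellow ferrules, 52 mm across, 58 mm high; bystander; origin at the centre of its underside
- pliers: yellow-handled cutters lying flat, 55 x 140 mm; bystander; origin at the centre of its underside
- tape: roll of black tape lying flat, 95 mm across, 19 mm high; bystander; origin at the centre of its underside
Not all that is in view belongs to the job. Leave any turquoise look-alike of the cap_blue alone.

How it is judged:
By the outcome, as a careful person would: the job done as asked, in the order asked, and still so for the second after the job is handed in, with the robot touching nothing.
Of cap_red, cap_yellow, cap_blue only 2 to 3 are there at a start; the rules pass over those that are not, and their reading is None.
At some moment in a run one of cap_red, cap_yellow, cap_blue, seat_tool may be knocked a few centimetres aside while the robot is not near it.
It also fails if it takes over 210 s, if anything falls off the work surface, if the arm or the gripper's body presses on something with over 40 N, if the wrist force passes 120 N, or if a joint passes its speed limit or range.

## Working session

There is one attempt and no reset: what is moved stays moved. The work goes in short steps, Python scripts to look and compute and a tool call to move; the robot and the scene stay as the last step left them, time stands still between calls to the robot, and variables do not carry over. Pictures are saved under pics/ and viewed, at most 14 in all, crops included, and the job is handed in when it is done.

Besides the shell and the picture viewer there is one more tool, called after "Emit:" as name([rows], argument=value, ...), one row to a line, values as JSON. apply_moves: Moves the arm, as the interface text tells. Its arguments: {"type":"object","properties":{"steps":{"type":"array"},"squeeze":{"type":"number"}},"required":["steps"]}

```bash
ls; mkdir -p pics; python3 - <<'E'
from bench import r
import cv2,numpy as np
s=r.sense();print(s)
for n in("scene","top"):
    d=r.snapshot(n);np.savez(f"/tmp/{n}.npz",**d);cv2.imwrite(f"pics/{n}0.png",d["color"]);print(n,d["mtx"].round(1).tolist(),d["T"].round(3).tolist())
E
```

```text
pics
{'time': 0.0, 'joint_pos': array([ 6.40933347e+01,  7.51533719e+00,  8.53287213e+01,  1.09898271e-03,
        8.72589610e+01, -4.89108069e+00]), 'qd': array([ 0.01855947, -0.01507264, -0.02437965, -0.07965675, -0.07310851,
        0.08768191]), 'joint_efforts': array([-9.24785854e-05, -5.69379759e+01, -5.00567651e+01, -1.31884908e-04,
        1.43278419e-02,  3.90323805e-05]), 'tool_pos': array([214.89493732, 559.63122338, 230.24736013]), 'tcp_rot': array([-1.79897449e+02, -9.87726026e-03,  1.58984353e+02]), 'ft_force': array([-0.22453641,  0.09908045, -0.12251753]), 'wrist_torque': array([-0.01719864,  0.00151523,  0.05010135]), 'grip_force': 0.0, 'finger_gap': 85.36629480221504}
scene [[439.2, 0.0, 272.4], [0.0, 439.2, 211.3], [0.0, 0.0, 1.0]] [[-0.897, -0.287, 0.335, 21.61], [-0.441, 0.602, -0.666, 991.06], [-0.01, -0.745, -0.666, 1033.029], [0.0, 0.0, 0.0, 1.0]]
top [[507.2, 0.0, 271.0], [0.0, 507.2, 211.6], [0.0, 0.0, 1.0]] [[0.007, -0.994, 0.105, 347.119], [-1.0, -0.008, -0.011, 64.227], [0.012, -0.105, -0.994, 1448.706], [0.0, 0.0, 0.0, 1.0]]
```

View pics/scene0.png

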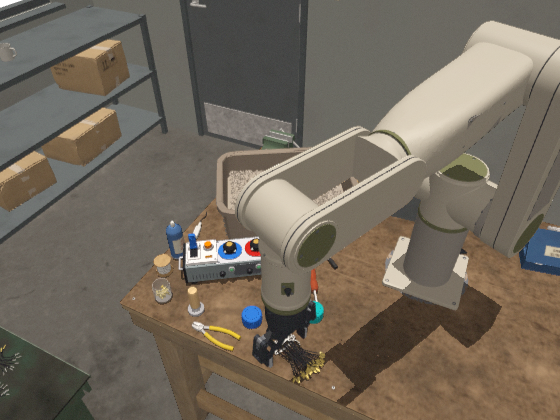

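View pics/top0.png

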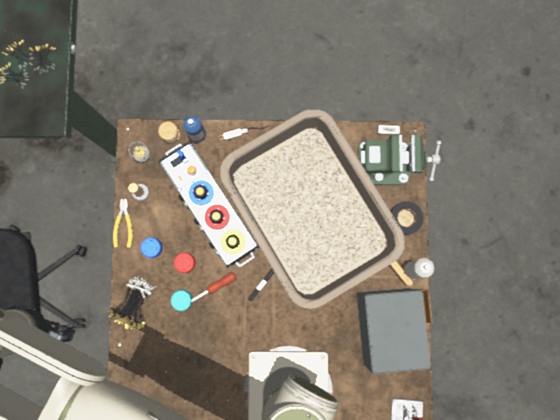

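Top view: the blue cap is at (150,247), the red cap at (184,263) and a turquoise look-alike at (181,300). The seating tool is at (135,190), ferrule jar (140,152), spool (168,130) and can (193,127). The outlets are blue (201,192), red (216,217) and yellow (233,241), with the button near (192,170) and the lever near (178,157). I see no yellow cap, but the arm may be hiding it. Next I'll measure and take a close crop.

```bash
cat > h.py <<'E'
import numpy as np,cv2
def ray(d,u,v,z):
    T=d["T"];q=T[:3,:3]@np.linalg.inv(d["mtx"])@[u,v,1.];o=T[:3,3]
    return o+q*(z-o[2])/q[2]
def pt(d,u,v):
    k=d["depth"][int(v)-1:int(v)+2,int(u)-1:int(u)+2];z=np.median(k)
    return (d["T"]@np.r_[np.linalg.inv(d["mtx"])@[u,v,1.]*z,1])[:3]
def proj(d,p):
    c=np.linalg.inv(d["T"])@np.r_[p,1];q=d["mtx"]@c[:3];return q[:2]/q[2]
HS={"red":[(0,6),(174,180)],"yellow":[(24,34)],"blue":[(104,118)],"turq":[(80,96)],"orange":[(8,18)]}
def blobs(d,col,amin=15,smin=150,vmin=60,box=(100,110,330,330)):
    h=cv2.cvtColor(d["color"],cv2.COLOR_BGR2HSV);m=np.zeros(h.shape[:2],np.uint8)
    for a,b in HS[col]: m|=cv2.inRange(h,(a,smin,vmin),(b,255,255))
    x0,y0,x1,y1=box;k=np.zeros_like(m);k[y0:y1,x0:x1]=m[y0:y1,x0:x1]
    n,_,st,c=cv2.connectedComponentsWithStats(k)
    return [(c[i].round(1).tolist(),st[i].tolist()) for i in range(1,n) if st[i,4]>=amin]
def full(d):
    T=d["T"];H,W=d["depth"].shape;v,u=np.mgrid[:H,:W]
    p=np.stack([u,v,np.ones_like(u)],-1)@np.linalg.inv(d["mtx"]).T*d["depth"][...,None]
    return p@T[:3,:3].T+T[:3,3]
E
python3 - <<'E'
from h import *
d=dict(np.load("/tmp/top.npz"));s=dict(np.load("/tmp/scene.npz"))
for c in HS:
    for p,st in blobs(d,c): print(c,p,st,"depth",pt(d,*p).round(0),"z32",ray(d,*p,32).round(1),"z78",ray(d,*p,78).round(1))
cv2.imwrite("pics/c1.png",cv2.resize(d["color"][115:320,105:275],None,fx=2.9,fy=2.9,interpolation=cv2.INTER_CUBIC))
E
```

```text
red [185.0, 262.8] [174, 253, 21, 20, 98] depth [352. 286.  30.] z32 [352.4 286.2  32. ] z78 [352.3 279.   78. ]
red [221.2, 282.5] [208, 273, 27, 20, 212] depth [299. 186.  24.] z32 [299. 185.  32.] z78 [300.5 181.   78. ]
blue [180.9, 154.6] [177, 150, 8, 10, 31] depth [633. 286. 145.] z32 [657.7 305.4  32. ] z78 [647.6 297.6  78. ]
blue [156.7, 248.1] [148, 238, 13, 19, 49] depth [393. 366.  32.] z32 [392.5 365.7  32. ] z78 [391.1 355.9  78. ]
```

View pics/c1.png

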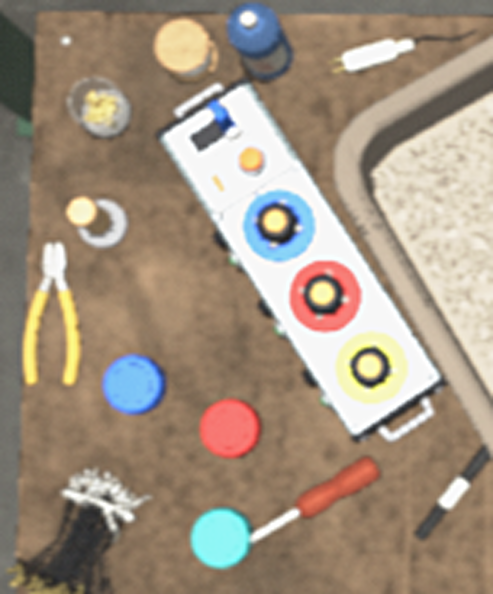

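The crop shows the blue cap (crop 133,384), red cap (229,428) and turquoise decoy (220,538), which I'll leave alone. The tool's handle top is at (82,212) with its foot at (100,222). The collars are blue (278,226), red (325,296) and yellow (371,367). The masks need loosening to measure these well.

```bash
cat >> h.py <<'E'
HS["red"]=[(0,8),(172,180)]
E
python3 - <<'E'
from h import *
d=dict(np.load("/tmp/top.npz"));s=dict(np.load("/tmp/scene.npz"))
for c in HS:
    for p,st in blobs(d,c,30,90,60):
        print(c,p,st,"depth",pt(d,*p).round(0),"z32",ray(d,*p,32).round(1)[:2],"z78",ray(d,*p,78).round(1)[:2])
P=full(d)
m=(abs(P[...,2]-103)<6);m[:, :150]=0;m[:150]=0;m[260:]=0;m[:,260:]=0
n,_,st,c=cv2.connectedComponentsWithStats(m.astype(np.uint8))
for i in range(1,n):
    if st[i,4]>8: print("spigot-high",c[i].round(1),st[i],ray(d,*c[i],103).round(1))
# console top plane
m=((abs(P[...,2]-74)<7)&(d["color"].min(-1)>150));m[:,:150]=0;m[:,270:]=0;m[:130]=0;m[280:]=0
m=cv2.morphologyEx(m.astype(np.uint8),cv2.MORPH_CLOSE,np.ones((15,15)))
cs=max(cv2.findContours(m,0,1)[0],key=cv2.contourArea);R=cv2.minAreaRect(cs);b=cv2.boxPoints(R);print(R,[ray(d,*q,74).round(0).tolist() for q in b])
# tool: points z 80..100 near
m=(P[...,2]>60)&(P[...,2]<105);m[:,150:]=0;m[:170]=0;m[215:]=0;m[:,:110]=0
q=P[m];print("tool",len(q),q.mean(0).round(1),q.max(0),q.min(0)); vv,uu=np.nonzero(m);print(uu.mean(),vv.mean())
for u,v in((179,157),(192,170),(182,153),(176,160)): print(u,v,pt(d,u,v).round(0))
E
```

```text
red [216.8, 216.8] [205, 205, 24, 24, 322] depth [474. 193. 105.] z32 [481.3 200.4] z78 [476.9 196. ]
red [183.9, 262.3] [173, 252, 22, 21, 365] depth [354. 289.  32.] z32 [353.8 289.3] z78 [353.6 282. ]
red [221.1, 282.6] [207, 273, 29, 21, 257] depth [298. 186.  24.] z32 [298.7 185.2] z78 [300.3 181.3]
yellow [139.3, 152.7] [135, 149, 9, 8, 35] depth [664. 425.  23.] z32 [662.  423.2] z78 [651.8 411.6]
yellow [115.9, 230.6] [114, 216, 7, 31, 93] depth [442. 487.  11.] z32 [440.4 480.7] z78 [437.3 467.1]
yellow [128.8, 231.1] [126, 216, 6, 31, 100] depth [441. 453.   2.] z32 [439.2 444.8] z78 [436.3 432.4]
blue [192.7, 125.6] [184, 116, 19, 19, 221] depth [716. 260. 125.] z32 [742.2 274. ] z78 [729.4 267.1]
blue [180.6, 154.3] [176, 149, 10, 11, 48] depth [634. 287. 145.] z32 [658.5 306.3] z78 [648.4 298.4]
blue [198.1, 192.7] [191, 183, 19, 19, 71] depth [539. 245. 103.] z32 [549.  254.3] z78 [542.5 248.1]
blue [151.9, 246.7] [141, 237, 21, 21, 174] depth [396. 379.  33.] z32 [396.3 379.2] z78 [394.7 368.9]
turq [180.9, 300.0] [171, 290, 21, 21, 338] depth [251. 295.  32.] z32 [250
[... 1084 characters left out ...]
 135.6 103. ]
spigot-high [200.3 191.2] [194 185  14  14 146] [542.9 239.  103. ]
spigot-high [216.3 215.9] [210 209  14  15 133] [476.9 195.  103. ]
spigot-high [257.9 212.4] [256 210   4   5   9] [487.1  84.4 103. ]
spigot-high [232.5 240.9] [226 234  14  15 142] [410.8 150.8 103. ]
((210.5104522705078, 201.95162963867188), (123.22327423095703, 41.65195083618164), 57.14427947998047) [[629.0, 356.0, 74.0], [693.0, 262.0, 74.0], [409.0, 74.0, 74.0], [347.0, 168.0, 74.0]]
tool 100 [552.2 419.   86.1] [566.1283052  434.02649286  96.3727778 ] [540.41152146 408.27260906  60.53983512]
134.53 188.14
179 157 [638. 300.  92.]
192 170 [600. 262. 103.]
182 153 [637. 284. 144.]
176 160 [629. 308.  92.]
```

Measurements agree with the description: the spigots are 79.5 mm apart and console yaw is about 33.7°. I'll turn the gripper so its closing line lies along console y (yaw 214).

Emit:
apply_moves([
  [1,0,0,0,0,0,-1],
  [1,0,0,0,0,0,-1],
  [1,0,0,0,0,0,-1],
  [1,0,0,0,0,0,-1],
  [1,0,0,0,0,0,-1],
  [1,0,0,0,0,0,-1],
  [1,0,0,0,0,0,-1],
  [1,0,0,0,0,0,-1],
])

```text
time: 0.9
tool_pos: [215.0, 559.8, 230.7]
tcp_rot: [-180.0, -0.0, -160.8]
ft_force: [0.5, -0.2, -0.7]
finger_gap: 85.6
grip_force: 0.0
```

Emit:
apply_moves([
  [1,0,0,0,0,0,-1],
  [1,0,0,0,0,0,-1],
  [1,0,0,0,0,0,-1],
  [1,0,0,0,0,0,0],
  [1,0,0,0,0,0,0],
  [1,0,0,0,0,0,0],
  [1,0,0,0,0,0,0],
  [1,0,0,0,0,0,0],
])

```text
time: 1.7
tool_pos: [215.2, 560.1, 231.3]
tcp_rot: [-180.0, -0.0, -146.1]
ft_force: [-0.4, 0.5, -0.4]
finger_gap: 85.5
grip_force: 0.0
```

```bash
cat >> h.py <<'E'
from bench import r
def go(x,y,z):
    s=r.sense();a=np.radians(s["tcp_rot"][2]);c,n=np.cos(a),np.sin(a)
    e=np.array([x,y,z])-s["tool_pos"]
    print("t%.1f"%s["time"],s["tool_pos"].round(1),s["tcp_rot"].round(2),"gap %.1f F"%s["finger_gap"],s["ft_force"].round(1),"-> tool shift",np.round([e[0]*c+e[1]*n,e[0]*n-e[1]*c,-e[2]],1))
def grab(n,f=None):
    d=r.snapshot(n);f and cv2.imwrite(f"pics/{f}.png",d["color"]);return d
def lev(d,z,u0,v0,w,tol=5):
    "centre of the pixels at height z in a window, cast onto z"
    P=full(d);k=np.zeros(P.shape[:2],bool);k[v0-w:v0+w,u0-w:u0+w]=1;k&=abs(P[...,2]-z)<tol
    v,u=np.nonzero(k);return ray(d,u.mean(),v.mean(),z).round(1),P[k].mean(0).round(1),len(u)
E
python3 - <<'E'
from h import *
d=grab("top");
print("blue",lev(d,32,151,247,14),"red",lev(d,32,184,262,14),"tool",lev(d,90,134,188,12,8),"foot",lev(d,12,139,191,14,4))
go(396,379,150)
s=grab("scene","s1")
E
```

```text
blue (array([395.2, 382.8,  32. ]), array([395.2, 382.7,  32.2]), 276) red (array([354.1, 288.5,  32. ]), array([354.1, 288.5,  31.9]), 287) tool (array([553.3, 420.4,  90. ]), array([553.3, 420.4,  90.2]), 80) foot (array([548.1, 421. ,  12. ]), array([548. , 420.9,  12.4]), 85)
t1.8 [215.2 560.1 231.3] [-180.     -0.   -146.05] gap 85.2 F [-0.1  0.1  0.2] -> tool shift [ -48.9 -251.2   81.3]
```

View pics/s1.png

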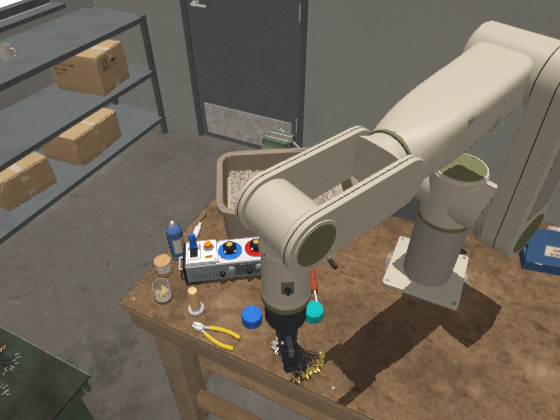

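The arm now hides only the bundle, and no yellow cap shows in either view. The blue cap is at scene (252,318), the tool at (194,302). I'll go for the blue cap first.

Emit:
apply_moves([
  [1,-6.3,-31,19,0,0,0],
  [1,-6.3,-31,19,0,0,0],
  [1,-6.3,-31,19,0,0,0],
  [1,-6.3,-31,19,0,0,0],
  [1,-6.3,-31,19,0,0,0],
  [1,-6.3,-31,19,0,0,0],
  [1,-6.3,-31,19,0,0,0],
  [1,-6.2,-30.6,18,0,0,0],
])

```text
time: 2.6
tool_pos: [396.1, 381.9, 79.6]
tcp_rot: [180.0, 0.0, -146.0]
ft_force: [0.4, 0.1, 0.3]
finger_gap: 85.2
grip_force: 0.0
```

```bash
python3 - <<'E'
from h import *
d=grab("top","t2");go(395.2,382.8,6)
s=grab("scene")
print("blue",lev(d,32,151,247,14),lev(s,32,252,315,14))
for c in blobs(d,"yellow",20,90,60,(0,100,330,420)):print(c)
E
```

```text
t2.6 [397.6 377.7  76.3] [-179.84   -0.2  -146.12] gap 85.4 F [ 0.4 -3.8 -1.9] -> tool shift [-0.9  5.6 70.3]
blue (array([398.2, 361.4,  32. ]), array([398.2, 361.4,  32. ]), 36) (array([390.6, 395.3,  32. ]), array([391.3, 394.2,  30.3]), 187)
([139.4, 152.5], [136, 148, 8, 9, 37])
```

View pics/t2.png

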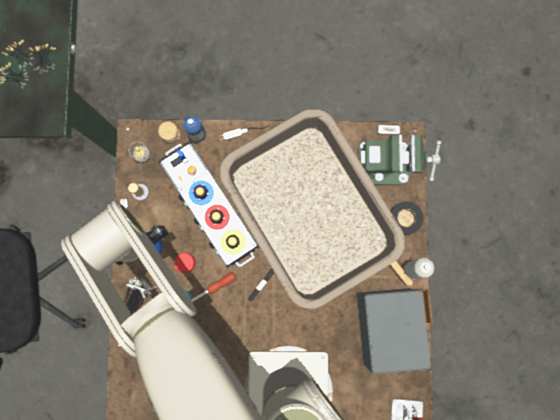

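The arm covers the blue cap here at (150,247) and everything else is unchanged. No yellow cap is present. I'll descend and grip.

Emit:
apply_moves([
  [1,0,0,0,0,0,0],
  [1,0,0,0,0,0,0],
  [1,0,0,15,0,0,0],
  [1,0,0,15,0,0,0],
  [1,0,0,15,0,0,0],
  [1,0,0,15,0,0,0],
  [1,0,0,13,0,0,0],
  [1,0,0,0,0,0,0],
])

```text
time: 3.5
tool_pos: [393.4, 381.5, 4.2]
tcp_rot: [-180.0, -0.3, -146.0]
ft_force: [-0.1, -0.3, -0.4]
finger_gap: 85.3
grip_force: 0.0
```

Emit:
apply_moves([
  [-1,0,0,0,0,0,0],
  [-1,0,0,0,0,0,0],
  [-1,0,0,0,0,0,0],
  [-1,0,0,0,0,0,0],
  [-1,0,0,0,0,0,0],
  [-1,0,0,0,0,0,0],
  [-1,0,0,0,0,0,0],
  [-1,0,0,0,0,0,0],
], squeeze=30)

```text
time: 4.3
tool_pos: [396.1, 383.6, 8.5]
tcp_rot: [180.0, 0.1, -146.0]
ft_force: [0.9, -0.3, 5.9]
finger_gap: 56.2
grip_force: 32.4
```

Emit:
apply_moves([
  [-1,0,0,-20,0,0,0],
  [-1,0,0,-25,0,0,0],
  [-1,0,0,-25,0,0,0],
  [-1,0,0,-25,0,0,0],
  [-1,0,0,-25,0,0,0],
  [-1,-4,-22,-10,0,0,0],
  [-1,-6,-28,0,0,0,0],
  [-1,-6,-28,0,0,0,0],
])

```text
time: 5.1
tool_pos: [452.8, 326.9, 138.1]
tcp_rot: [-180.0, 0.1, -146.0]
ft_force: [0.5, -0.7, -0.6]
finger_gap: 55.9
grip_force: 32.3
```

Emit:
apply_moves([
  [-1,-6,-28,0,0,0,0],
  [-1,-6,-28,0,0,0,0],
  [-1,-6,-28,0,0,0,0],
  [-1,-5,-22,0,0,0,0],
  [-1,-3.4,-17.8,0,0,0,0],
  [-1,0,0,0,0,0,0],
  [-1,0,0,0,0,0,0],
  [-1,0,0,0,0,0,0],
])

```text
time: 5.9
tool_pos: [542.6, 239.9, 137.1]
tcp_rot: [180.0, -0.0, -146.0]
ft_force: [0.8, 0.7, -0.2]
finger_gap: 56.2
grip_force: 32.3
```

```bash
python3 - <<'E'
from h import *
go(543.7,239.6,97.5)
d=grab("top");print("red cap",lev(d,32,184,262,14),"tool",lev(d,90,134,188,12,8))
b=[x for x in blobs(d,"blue",15,90,60)];print(b)
P=full(d);go(543.7,239.6,97.5)
s=grab("scene");cv2.imwrite("pics/s3.png",cv2.resize(s["color"][190:350,140:340],None,fx=3,fy=3))
E
```

```text
t5.9 [542.6 239.9 137.1] [ 1.7997e+02 -2.0000e-02 -1.4598e+02] gap 56.2 F [ 0.8  0.7 -0.2] -> tool shift [-0.8 -0.9 39.6]
red cap (array([nan, nan, nan]), array([nan, nan, nan]), 0) tool (array([553.3, 420.1,  90. ]), array([553.4, 420.2,  89.5]), 79)
[([192.0, 122.4], [184, 116, 19, 14, 124]), ([200.3, 198.4], [191, 189, 18, 17, 181])]
t6.0 [542.6 240.  137.2] [ 1.7998e+02 -1.0000e-02 -1.4596e+02] gap 56.5 F [-0.7 -0.1 -0.7] -> tool shift [-0.7 -1.  39.7]h.py:32: RuntimeWarning: Mean of empty slice.
  v,u=np.nonzero(k);return ray(d,u.mean(),v.mean(),z).round(1),P[k].mean(0).round(1),len(u)
  ret = ret.dtype.type(ret / rcount)
  ret = um.true_divide(
```

View pics/s3.png

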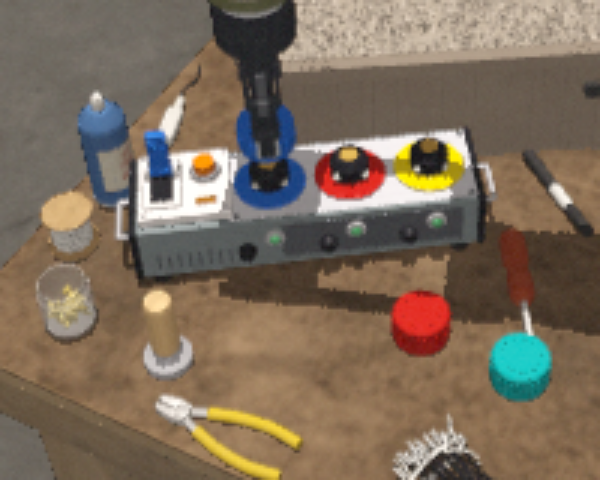

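The held cap is at crop (268,130), above the blue collar at (270,183). Now lowering.

Emit:
apply_moves([
  [-1,-0.7,-0.9,10,0,0,0],
  [-1,0,0,10,0,0,0],
  [-1,0,0,8,0,0,0],
  [-1,0,0,5,0,0,0],
  [-1,0,0,3,0,0,0],
  [-1,0,0,2,0,0,0],
  [-1,0,0,0,0,0,0],
  [-1,0,0,0,0,0,0],
])

```text
time: 6.8
tool_pos: [543.7, 240.4, 98.9]
tcp_rot: [179.9, 0.0, -146.0]
ft_force: [-2.5, 6.5, 2.3]
finger_gap: 55.8
grip_force: 33.4
```

Emit:
apply_moves([
  [-1,0,0.8,0,0,0,0],
  [-1,0,0.5,0,0,0,0],
  [-1,0,0,0.5,0,0,0],
  [-1,0,0,0.5,0,0,0],
  [-1,0,0,0,0,0,0],
  [-1,0,0,0,0,0,0],
  [-1,0,0,0,0,0,0],
  [-1,0,0,0,0,0,0],
])

```text
time: 7.6
tool_pos: [543.5, 240.4, 98.6]
tcp_rot: [180.0, 0.0, -146.0]
ft_force: [-1.8, 4.4, 3.6]
finger_gap: 56.0
grip_force: 33.6
```

Emit:
apply_moves([
  [-1,0,1,0,0,0,0],
  [-1,0,0.5,0,0,0,0],
  [-1,0,0,0,0,0,0],
  [-1,0,0,0,0,0,0],
  [-1,0,0,0,0,0,0],
  [-1,0,0,0,0,0,0],
  [-1,0,0,0,0,0,0],
  [-1,0,0,0,0,0,0],
])

```text
time: 8.4
tool_pos: [542.7, 241.2, 98.2]
tcp_rot: [-180.0, -0.0, -146.0]
ft_force: [0.0, -0.0, 1.8]
finger_gap: 55.8
grip_force: 33.5
```

The side force is gone, so the cap is seated loose. Releasing and lifting.

Emit:
apply_moves([
  [1,0,0,0,0,0,0],
  [1,0,0,0,0,0,0],
  [1,0,0,0,0,0,0],
  [1,0,0,0,0,0,0],
  [1,0,0,-15,0,0,0],
  [1,0,0,-25,0,0,0],
  [1,0,0,-30,0,0,0],
  [1,0,0,0,0,0,0],
])

```text
time: 9.2
tool_pos: [545.8, 242.3, 175.1]
tcp_rot: [-179.9, 0.5, -146.0]
ft_force: [0.9, 0.1, 1.3]
finger_gap: 85.2
grip_force: 0.0
```

```bash
python3 - <<'E'
from h import *
d=grab("top","t4");s=grab("scene")
for c in("blue","red"):
    for p,st in blobs(s,c,30,90,60,(140,190,340,350)): print(c,p,st,pt(s,*p).round(0))
print("red cap",lev(s,32,280,297,10,3))
go(354,288.5,90)
cv2.imwrite("pics/s4.png",cv2.resize(s["color"][190:350,140:340],None,fx=3,fy=3))
E
```

```text
blue [173.5, 237.0] [166, 223, 17, 35, 297] [710. 288.  97.]
blue [192.2, 241.0] [188, 234, 9, 15, 102] [633. 296. 121.]
blue [229.3, 247.1] [218, 234, 24, 26, 470] [528. 264. 113.]
red [256.0, 249.1] [245, 240, 24, 16, 189] [467. 216.  87.]
red [311.7, 278.7] [306, 267, 12, 26, 192] [295. 196.  19.]
red [279.7, 297.2] [270, 287, 21, 22, 376] [347. 305.  31.]
red cap (array([351.2, 295.6,  32. ]), array([351.6, 294.8,  31. ]), 159)
t9.3 [543.7 241.6 170.5] [-179.95    0.19 -146.02] gap 85.7 F [-0.8 -0.8  0.3] -> tool shift [131.1 145.   80.5]
```

View pics/s4.png

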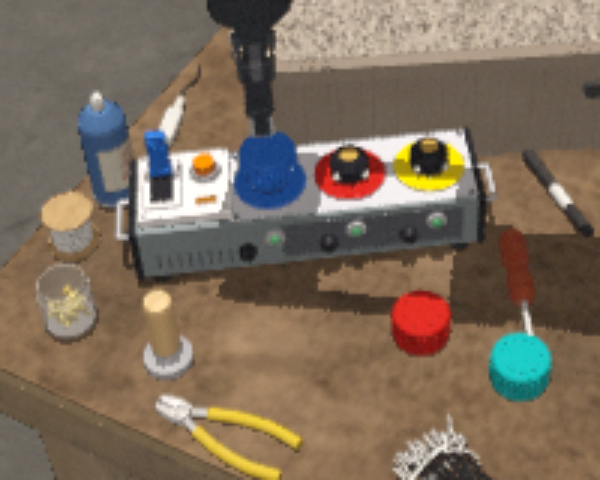

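The blue cap sits loose on the blue outlet (crop 268,160), and the red cap at (421,323) hasn't moved. Fetching red.

Emit:
apply_moves([
  [1,18,20,0,0,0,0],
  [1,18,20,0,0,0,0],
  [1,19,21,0,0,0,0],
  [1,19,21,18,0,0,0],
  [1,19,21,18,0,0,0],
  [1,19,21,18,0,0,0],
  [1,19,21,18,0,0,0],
  [1,0,0,18,0,0,0],
])

```text
time: 10.1
tool_pos: [349.3, 288.1, 76.2]
tcp_rot: [180.0, -0.2, -145.9]
ft_force: [0.8, -0.3, -0.0]
finger_gap: 85.5
grip_force: 0.0
```

Emit:
apply_moves([
  [1,0,0,0,0,0,0],
  [1,0,0,0,0,0,0],
  [1,0,0,15,0,0,0],
  [1,0,0,15,0,0,0],
  [1,0,0,15,0,0,0],
  [1,0,0,15,0,0,0],
  [1,0,0,12,0,0,0],
  [1,0,0,0,0,0,0],
])

```text
time: 10.9
tool_pos: [352.7, 287.6, 5.3]
tcp_rot: [-180.0, -0.1, -146.1]
ft_force: [0.2, -0.1, -0.3]
finger_gap: 85.3
grip_force: 0.0
```

Emit:
apply_moves([
  [-1,0,0,0,0,0,0],
  [-1,0,0,0,0,0,0],
  [-1,0,0,0,0,0,0],
  [-1,0,0,0,0,0,0],
  [-1,0,0,0,0,0,0],
  [-1,0,0,0,0,0,0],
  [-1,0,0,0,0,0,0],
  [-1,0,0,0,0,0,0],
], squeeze=30)

```text
time: 11.7
tool_pos: [354.0, 288.8, 7.7]
tcp_rot: [-180.0, 0.1, -146.0]
ft_force: [-0.9, -2.0, 5.9]
finger_gap: 55.7
grip_force: 31.1
```

Emit:
apply_moves([
  [-1,0,0,-20,0,0,0],
  [-1,0,0,-25,0,0,0],
  [-1,0,0,-25,0,0,0],
  [-1,0,0,-25,0,0,0],
  [-1,0,0,-25,0,0,0],
  [-1,-7,-20,-10,0,0,0],
  [-1,-7,-20,0,0,0,0],
  [-1,-7,-20,0,0,0,0],
])

```text
time: 12.5
tool_pos: [405.3, 250.3, 138.0]
tcp_rot: [-180.0, 0.2, -146.0]
ft_force: [-0.6, 0.3, -0.7]
finger_gap: 56.1
grip_force: 32.4
```

Emit:
apply_moves([
  [-1,-7,-20,0,0,0,0],
  [-1,-7,-20,0,0,0,0],
  [-1,-7,-20,0,0,0,0],
  [-1,-5,-16,0,0,0,0],
  [-1,-2.9,-8.6,0,0,0,0],
  [-1,0,0,0,0,0,0],
  [-1,0,0,0,0,0,0],
  [-1,0,0,0,0,0,0],
])

```text
time: 13.3
tool_pos: [474.6, 196.7, 136.2]
tcp_rot: [180.0, -0.0, -146.0]
ft_force: [0.2, 0.1, -0.5]
finger_gap: 55.8
grip_force: 32.4
```

```bash
python3 - <<'E'
from h import *
go(476.2,196.8,98)
E
```

```text
t13.3 [474.6 196.7 136.2] [ 1.7998e+02 -2.0000e-02 -1.4598e+02] gap 55.8 F [ 0.2  0.1 -0.5] -> tool shift [-1.3 -0.8 38.2]
```

Emit:
apply_moves([
  [-1,-1.2,-0.5,10,0,0,0],
  [-1,0,0,10,0,0,0],
  [-1,0,0,8,0,0,0],
  [-1,0,0,5,0,0,0],
  [-1,0,0,3,0,0,0],
  [-1,0,0,2,0,0,0],
  [-1,0,0,0,0,0,0],
  [-1,0,0,0,0,0,0],
])

```text
time: 14.1
tool_pos: [476.8, 196.5, 98.6]
tcp_rot: [-180.0, 0.0, -146.0]
ft_force: [0.6, -0.1, -0.0]
finger_gap: 56.4
grip_force: 32.4
```

Emit:
apply_moves([
  [-1,0,0,1,0,0,0],
  [-1,0,0,0,0,0,0],
  [1,0,0,0,0,0,0],
  [1,0,0,0,0,0,0],
  [1,0,0,0,0,0,0],
  [1,0,0,0,0,0,0],
  [1,0,0,-15,0,0,0],
  [1,0,0,-25,0,0,0],
])

```text
time: 14.9
tool_pos: [475.1, 196.0, 136.6]
tcp_rot: [179.9, -0.2, -146.0]
ft_force: [0.8, 0.5, 0.8]
finger_gap: 85.3
grip_force: 0.0
```

Emit:
apply_moves([
  [1,0,0,-40,0,0,0],
  [1,0,0,-15,0,0,0],
  [1,0,0,0,0,0,0],
  [1,0,0,0,0,0,0],
  [1,0,0,0,0,0,0],
  [1,0,0,0,0,0,0],
  [1,0,0,0,0,0,0],
  [1,0,0,0,0,0,0],
])

```text
time: 15.7
tool_pos: [476.2, 196.4, 191.6]
tcp_rot: [180.0, -0.1, -146.0]
ft_force: [0.6, 0.5, -0.3]
finger_gap: 85.2
grip_force: 0.0
```

```bash
python3 - <<'E'
from h import *
d=grab("top");s=grab("scene")
print("tool",lev(d,90,134,188,12,8),lev(d,12,139,191,14,4),lev(s,90,194,290,12,8))
t=lev(d,90,134,188,12,8)[0]
print("caps",lev(d,122,201,190,14),lev(d,122,217,214,14))
go(t[0],t[1],130)
cv2.imwrite("pics/s5.png",cv2.resize(s["color"][190:350,140:340],None,fx=3,fy=3))
E
```

```text
tool (array([553.4, 420.4,  90. ]), array([553.3, 420.4,  90.2]), 79) (array([548.9, 421. ,  12. ]), array([548.9, 421. ,  12.2]), 93) (array([549.3, 429.2,  90. ]), array([550.2, 428.3,  88.5]), 66)
caps (array([nan, nan, nan]), array([nan, nan, nan]), 0) (array([463.8, 184.4, 122. ]), array([463.9, 184.5, 121.6]), 72)
t15.8 [476.4 196.5 192. ] [ 1.7999e+02 -3.0000e-02 -1.4601e+02] gap 85.4 F [ 0.7 -0.6  1. ] -> tool shift [-189.   142.6   62. ]h.py:32: RuntimeWarning: Mean of empty slice.
  v,u=np.nonzero(k);return ray(d,u.mean(),v.mean(),z).round(1),P[k].mean(0).round(1),len(u)
  ret = ret.dtype.type(ret / rcount)
  ret = um.true_divide(
```

View pics/s5.png

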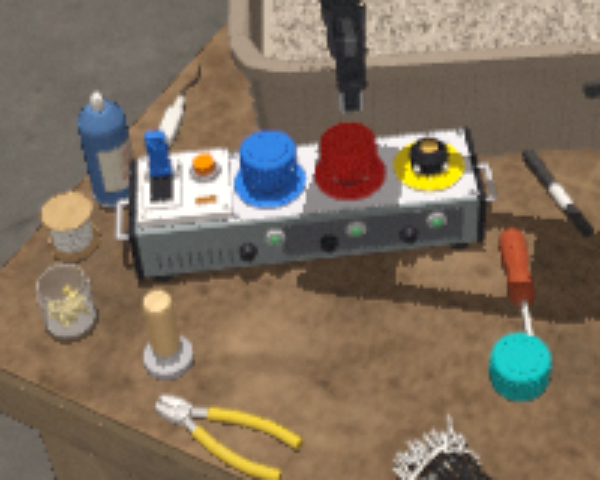

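Both caps sit loose and level on their outlets, blue at (268,165) and red at (350,160). The tool hasn't moved (160,330). Now I'll grip the tool's handle.

Emit:
apply_moves([
  [1,-26,20,0,0,0,0],
  [1,-27,20,0,0,0,0],
  [1,-27,20,0,0,0,0],
  [1,-27,20,0,0,0,0],
  [1,-27,21,20,0,0,0],
  [1,-27,21,20,0,0,0],
  [1,-27,20,20,0,0,0],
  [1,0,0,20,0,0,0],
])

```text
time: 16.6
tool_pos: [553.0, 422.8, 110.3]
tcp_rot: [179.9, 0.0, -145.9]
ft_force: [-0.6, -1.2, -1.5]
finger_gap: 85.4
grip_force: 0.0
```

Emit:
apply_moves([
  [1,0,0,0,0,0,0],
  [1,0,0,0,0,0,0],
  [1,0,0,15,0,0,0],
  [1,0,0,15,0,0,0],
  [1,0,0,15,0,0,0],
  [1,0,0,15,0,0,0],
  [1,0,0,12,0,0,0],
  [1,0,0,0,0,0,0],
])

```text
time: 17.4
tool_pos: [551.3, 418.1, 36.8]
tcp_rot: [180.0, -0.3, -146.0]
ft_force: [-0.1, -0.0, -0.5]
finger_gap: 85.1
grip_force: 0.0
```

Emit:
apply_moves([
  [-1,0,0,0,0,0,0],
  [-1,0,0,0,0,0,0],
  [-1,0,0,0,0,0,0],
  [-1,0,0,0,0,0,0],
  [-1,0,0,0,0,0,0],
  [-1,0,0,0,0,0,0],
  [-1,0,0,0,0,0,0],
  [-1,0,0,0,0,0,0],
], squeeze=60)

```text
time: 18.2
tool_pos: [553.4, 420.1, 41.4]
tcp_rot: [180.0, 0.1, -146.0]
ft_force: [-2.5, 1.9, 6.8]
finger_gap: 26.5
grip_force: 59.0
```

Emit:
apply_moves([
  [-1,0,0,-20,0,0,0],
  [-1,0,0,-30,0,0,0],
  [-1,0,0,-35,0,0,0],
  [-1,0,0,-35,0,0,0],
  [-1,0,0,-30,0,0,0],
  [-1,8,-10,0,0,0,0],
  [-1,15,-20,0,0,0,0],
  [-1,15,-20,0,0,0,0],
], squeeze=90)

```text
time: 19.0
tool_pos: [548.3, 354.9, 187.6]
tcp_rot: [-180.0, -0.2, -146.0]
ft_force: [0.5, -0.5, -3.1]
finger_gap: 26.2
grip_force: 88.5
```

Emit:
apply_moves([
  [-1,15,-20,0,0,0,0],
  [-1,15,-20,0,0,0,0],
  [-1,15,-20,0,0,0,0],
  [-1,15,-20,0,0,0,0],
  [-1,10.9,-12.3,0,0,0,0],
  [-1,0,0,0,0,0,0],
  [-1,0,0,0,0,0,0],
  [-1,0,0,0,0,0,0],
])

```text
time: 19.8
tool_pos: [542.1, 241.1, 189.8]
tcp_rot: [180.0, -0.0, -146.0]
ft_force: [0.7, 0.4, -2.7]
finger_gap: 25.9
grip_force: 88.7
```

```bash
python3 - <<'E'
from h import *
go(542.7,241.2,164)
s=grab("scene");cv2.imwrite("pics/s6.png",cv2.resize(s["color"][190:310,170:320],None,fx=4,fy=4))
E
```

```text
t19.8 [542.1 241.1 189.8] [ 1.7997e+02 -2.0000e-02 -1.4599e+02] gap 25.9 F [ 0.7  0.4 -2.7] -> tool shift [-0.6 -0.2 25.8]
```

View pics/s6.png

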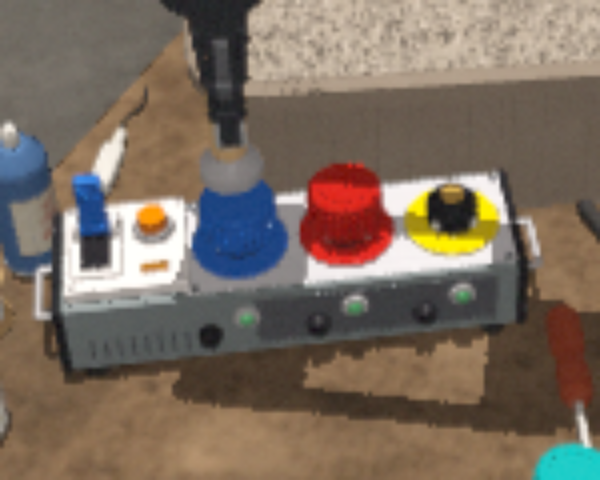

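The tool is upright above the blue cap at crop (232,165). Pressing down gradually.

Emit:
apply_moves([
  [-1,0,0,10,0,0,0],
  [-1,0,0,10,0,0,0],
  [-1,0,0,5,0,0,0],
  [-1,0,0,3,0,0,0],
  [-1,0,0,2,0,0,0],
  [-1,0,0,2,0,0,0],
  [-1,0,0,2,0,0,0],
  [-1,0,0,0,0,0,0],
])

```text
time: 20.65
tool_pos: [542.0, 240.2, 155.7]
tcp_rot: [-180.0, -0.1, -146.0]
ft_force: [0.2, -0.5, -4.1]
finger_gap: 26.4
grip_force: 88.5
```

Emit:
apply_moves([
  [-1,0,0,2,0,0,0],
  [-1,0,0,2,0,0,0],
  [-1,0,0,1,0,0,0],
  [-1,0,0,1,0,0,0],
  [-1,0,0,1,0,0,0],
  [-1,0,0,1,0,0,0],
  [-1,0,0,0,0,0,0],
  [-1,0,0,0,0,0,0],
])

```text
time: 21.45
tool_pos: [543.0, 240.7, 151.6]
tcp_rot: [-180.0, 0.1, -146.0]
ft_force: [-8.0, -3.1, 17.3]
finger_gap: 26.5
grip_force: 90.4
```

Emit:
apply_moves([
  [-1,0,0,1,0,0,0],
  [-1,0,0,1,0,0,0],
  [-1,0,0,1,0,0,0],
  [-1,0,0,1,0,0,0],
  [-1,0,0,0,0,0,0],
  [-1,0,0,0,0,0,0],
  [-1,0,0,0,0,0,0],
  [-1,0,0,0,0,0,0],
])

```text
time: 22.25
tool_pos: [543.9, 241.8, 151.3]
tcp_rot: [-180.0, 0.4, -146.0]
ft_force: [-16.7, -4.0, 36.6]
finger_gap: 26.0
grip_force: 92.5
```

Emit:
apply_moves([
  [-1,0,0,-8,0,0,0],
  [-1,0,0,-10,0,0,0],
  [-1,0,0,-15,0,0,0],
  [-1,0,0,-15,0,0,0],
  [-1,0,0,0,0,0,0],
  [-1,0,0,0,0,0,0],
  [-1,0,0,0,0,0,0],
  [-1,0,0,0,0,0,0],
])

```text
time: 23.05
tool_pos: [541.7, 240.3, 191.2]
tcp_rot: [180.0, -0.1, -146.0]
ft_force: [0.2, 0.4, -3.6]
finger_gap: 26.2
grip_force: 88.9
```

```bash
python3 - <<'E'
from h import *
go(476.5,196.6,190)
s=grab("scene");P=full(s)
for c in("blue","red"):
  for p,st in blobs(s,c,150,90,60,(205,220,300,275)):
    x0,y0,w,h,_=st;k=P[y0:y0+h,x0:x0+w].reshape(-1,3);k=k[(k[:,2]>100)&(k[:,2]<130)];print(c,st,np.percentile(k[:,2],[50,80,90,95]).round(1))
cv2.imwrite("pics/s7.png",cv2.resize(s["color"][190:310,170:320],None,fx=4,fy=4))
E
```

```text
t23.1 [541.7 240.3 191.2] [ 1.7997e+02 -1.0000e-01 -1.4602e+02] gap 26.2 F [ 0.2  0.4 -3.6] -> tool shift [78.5  0.3  1.2]
blue [218, 237, 24, 23, 420] [107.8 109.5 110.6 111.2]
red [245, 230, 24, 26, 468] [118.2 120.3 121.3 122.1]
```

View pics/s7.png

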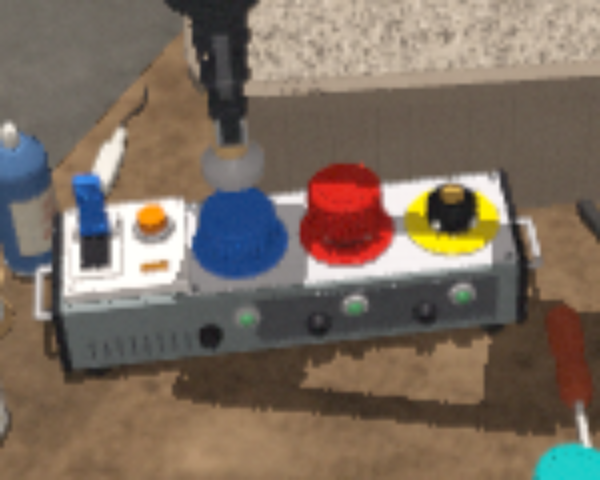

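Blue is home, with its top at 110–111 mm, and red is still loose at 122 mm. Moving to red.

Emit:
apply_moves([
  [-1,15,0,0,0,0,0],
  [-1,20,0,0,0,0,0],
  [-1,20,0,0,0,0,0],
  [-1,15,0,0,0,0,0],
  [-1,9,0,0,0,0,0],
  [-1,0,0,0,0,0,0],
  [-1,0,0,0,0,0,0],
  [-1,0,0,0,0,0,0],
])

```text
time: 23.9
tool_pos: [477.3, 196.6, 192.4]
tcp_rot: [-180.0, 0.0, -146.0]
ft_force: [0.2, 0.7, -3.5]
finger_gap: 26.4
grip_force: 88.9
```

Emit:
apply_moves([
  [-1,0,0,10,0,0,0],
  [-1,0,0,10,0,0,0],
  [-1,0,0,5,0,0,0],
  [-1,0,0,3,0,0,0],
  [-1,0,0,2,0,0,0],
  [-1,0,0,2,0,0,0],
  [-1,0,0,2,0,0,0],
  [-1,0,0,2,0,0,0],
])

```text
time: 24.7
tool_pos: [477.4, 196.5, 157.0]
tcp_rot: [-180.0, 0.1, -146.0]
ft_force: [-0.1, 0.8, -4.1]
finger_gap: 26.5
grip_force: 88.9
```

Emit:
apply_moves([
  [-1,0,0,2,0,0,0],
  [-1,0,0,2,0,0,0],
  [-1,0,0,1,0,0,0],
  [-1,0,0,1,0,0,0],
  [-1,0,0,1,0,0,0],
  [-1,0,0,1,0,0,0],
  [-1,0,0,0,0,0,0],
  [-1,0,0,0,0,0,0],
])

```text
time: 25.5
tool_pos: [477.5, 196.6, 151.5]
tcp_rot: [-180.0, 0.1, -146.0]
ft_force: [-10.1, -3.5, 20.0]
finger_gap: 26.3
grip_force: 91.6
```

Emit:
apply_moves([
  [-1,0,0,1,0,0,0],
  [-1,0,0,1,0,0,0],
  [-1,0,0,1,0,0,0],
  [-1,0,0,0,0,0,0],
  [-1,0,0,0,0,0,0],
  [-1,0,0,0,0,0,0],
  [-1,0,0,0,0,0,0],
  [-1,0,0,0,0,0,0],
])

```text
time: 26.3
tool_pos: [478.2, 196.9, 151.5]
tcp_rot: [-179.9, 0.2, -146.0]
ft_force: [-20.8, -5.8, 39.7]
finger_gap: 26.1
grip_force: 93.7
```

Emit:
apply_moves([
  [-1,0,0,-8,0,0,0],
  [-1,0,0,-10,0,0,0],
  [-1,0,0,-15,0,0,0],
  [-1,0,0,-15,0,0,0],
  [-1,0,0,0,0,0,0],
  [-1,0,0,0,0,0,0],
  [-1,0,0,0,0,0,0],
  [-1,0,0,0,0,0,0],
])

```text
time: 27.1
tool_pos: [476.3, 196.1, 192.3]
tcp_rot: [180.0, -0.1, -146.0]
ft_force: [1.2, 0.6, -3.1]
finger_gap: 26.4
grip_force: 89.2
```

```bash
python3 - <<'E'
from h import *
go(553.4,420.1,190)
s=grab("scene");P=full(s)
for c in("blue","red"):
  for p,st in blobs(s,c,150,90,60,(205,220,300,275)):
    x0,y0,w,h,_=st;k=P[y0:y0+h,x0:x0+w].reshape(-1,3);k=k[(k[:,2]>100)&(k[:,2]<130)];print(c,st,np.percentile(k[:,2],[50,80,90,95]).round(1))
E
```

```text
t27.1 [476.3 196.1 192.3] [ 1.7997e+02 -9.0000e-02 -1.4602e+02] gap 26.4 F [ 1.2  0.6 -3.1] -> tool shift [-189.2  142.6    2.3]
blue [218, 236, 24, 23, 417] [107.6 109.5 110.3 110.9]
red [245, 234, 24, 23, 419] [107.6 109.1 110.  110.8]
```

Both caps are home. Returning the tool to its place on the bench.

Emit:
apply_moves([
  [-1,-18,14,0,0,0,0],
  [-1,-27,20,0,0,0,0],
  [-1,-27,20,0,0,0,0],
  [-1,-27,20,0,0,0,0],
  [-1,-27,21,0,0,0,0],
  [-1,-27,21,0,0,0,0],
  [-1,-22,16,20,0,0,0],
  [-1,-14,10.6,20,0,0,0],
])

```text
time: 27.95
tool_pos: [554.4, 422.4, 152.8]
tcp_rot: [180.0, 0.1, -146.0]
ft_force: [-0.3, -1.3, -4.2]
finger_gap: 26.2
grip_force: 89.2
```

Emit:
apply_moves([
  [-1,0,0,25,0,0,0],
  [-1,0,0,25,0,0,0],
  [-1,0,0,25,0,0,0],
  [-1,0,0,18,0,0,0],
  [-1,0,0,8,0,0,0],
  [-1,0,0,4,0,0,0],
  [-1,0,0,2,0,0,0],
  [-1,0,0,0,0,0,0],
])

```text
time: 28.75
tool_pos: [554.5, 420.6, 47.5]
tcp_rot: [-180.0, 0.1, -146.0]
ft_force: [-0.2, 0.3, -3.7]
finger_gap: 26.4
grip_force: 89.2
```

```bash
python3 - <<'E'
from h import *
go(553.4,420.1,41.2)
E
```

```text
t28.8 [554.5 420.6  47.5] [-1.8000e+02  1.0000e-01 -1.4602e+02] gap 26.4 F [-0.2  0.3 -3.7] -> tool shift [1.2 0.2 6.3]
```

Emit:
apply_moves([
  [-1,0,0,2,0,0,0],
  [-1,0,0,2,0,0,0],
  [-1,0,0,1,0,0,0],
  [-1,0,0,1,0,0,0],
  [-1,0,0,0.5,0,0,0],
  [-1,0,0,0,0,0,0],
  [-1,0,0,0,0,0,0],
  [-1,0,0,0,0,0,0],
])

```text
time: 29.55
tool_pos: [554.1, 420.4, 41.5]
tcp_rot: [-180.0, 0.0, -146.0]
ft_force: [-3.9, -2.0, 6.7]
finger_gap: 26.5
grip_force: 90.0
```

Emit:
apply_moves([
  [1,0,0,0,0,0,0],
  [1,0,0,0,0,0,0],
  [1,0,0,0,0,0,0],
  [1,0,0,0,0,0,0],
  [1,0,0,0,0,0,0],
  [1,0,0,-20,0,0,0],
  [1,0,0,-40,0,0,0],
  [1,0,0,-40,0,0,0],
])

```text
time: 30.35
tool_pos: [552.9, 419.6, 139.5]
tcp_rot: [180.0, -0.2, -146.0]
ft_force: [-0.0, 0.5, -0.9]
finger_gap: 85.3
grip_force: 0.0
```

Emit:
apply_moves([
  [-1,0,0,-40,0,0,0],
  [-1,0,0,0,0,0,0],
  [-1,0,0,0,0,0,0],
  [-1,0,0,0,0,0,0],
  [-1,0,0,0,0,0,0],
  [-1,0,0,0,0,0,0],
  [-1,0,0,0,0,0,0],
  [-1,0,0,0,0,0,0],
])

```text
time: 31.15
tool_pos: [553.6, 420.0, 179.2]
tcp_rot: [-180.0, -0.1, -146.0]
ft_force: [0.7, 0.4, 0.1]
finger_gap: 0.1
grip_force: 0.0
```

```bash
python3 - <<'E'
from h import *
go(602.5,265.5,180)
d=grab("top");print("button",lev(d,103,191,169,8),"lever",lev(d,146,181,153,8),"tool",lev(d,90,134,188,14,8),"caps",lev(d,110,201,191,14),lev(d,110,217,215,14))
s=grab("scene");cv2.imwrite("pics/s8.png",cv2.resize(s["color"][190:350,140:340],None,fx=3,fy=3))
E
```

```text
t31.1 [553.6 420.  179.2] [-1.8000e+02 -5.0000e-02 -1.4602e+02] gap 0.1 F [0.7 0.4 0.1] -> tool shift [  45.9 -155.5   -0.8]
button (array([605.4, 267.1, 103. ]), array([605.4, 267.1, 102.8]), 57) lever (array([636.9, 287.7, 146. ]), array([636.9, 287.7, 145.9]), 24) tool (array([561.3, 407.7,  90. ]), array([561.8, 408.3,  87.4]), 8) caps (array([543.2, 239.6, 110. ]), array([543.2, 239.5, 110.2]), 311) (array([476.9, 195.7, 110. ]), array([476.9, 195.6, 110.4]), 308)
```

View pics/s8.png

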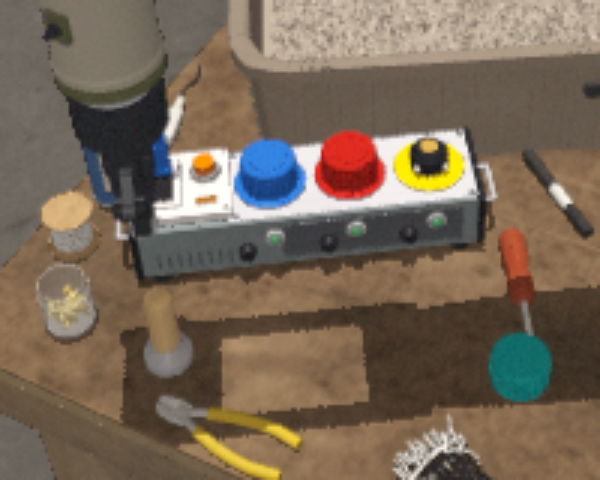

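The caps are seated and the tool is standing at crop (167,340). Next is the button at (204,163), with fingers shut.

Emit:
apply_moves([
  [-1,6,-22,0,0,0,0],
  [-1,8,-28,0,0,0,0],
  [-1,8,-28,0,0,0,0],
  [-1,8,-28,0,0,0,0],
  [-1,8,-27,0,0,0,0],
  [-1,8,-22.5,0,0,0,0],
  [-1,0,0,0,0,0,0],
  [-1,0,0,0,0,0,0],
])

```text
time: 32.05
tool_pos: [602.8, 265.2, 180.0]
tcp_rot: [180.0, 0.0, -146.1]
ft_force: [-0.1, 0.9, 0.3]
finger_gap: -0.1
grip_force: 0.0
```

Emit:
apply_moves([
  [-1,0,0,15,0,0,0],
  [-1,0,0,25,0,0,0],
  [-1,0,0,20,0,0,0],
  [-1,0,0,8,0,0,0],
  [-1,0,0,3,0,0,0],
  [-1,0,0,0,0,0,0],
  [-1,0,0,0,0,0,0],
  [-1,0,0,0,0,0,0],
])

```text
time: 32.85
tool_pos: [603.4, 265.9, 110.3]
tcp_rot: [-180.0, 0.1, -146.0]
ft_force: [1.1, 0.8, 1.0]
finger_gap: 0.1
grip_force: 0.0
```

Emit:
apply_moves([
  [-1,0,0,4,0,0,0],
  [-1,0,0,3,0,0,0],
  [-1,0,0,2,0,0,0],
  [-1,0,0,2,0,0,0],
  [-1,0,0,2,0,0,0],
  [-1,0,0,2,0,0,0],
  [-1,0,0,0,0,0,0],
  [-1,0,0,0,0,0,0],
])

```text
time: 33.65
tool_pos: [603.0, 265.7, 94.9]
tcp_rot: [-180.0, 0.1, -146.0]
ft_force: [-1.6, -1.6, 9.2]
finger_gap: -0.2
grip_force: 4.7
```

The button is fully in. Lifting to look at the lever.

Emit:
apply_moves([
  [-1,0,0,-10,0,0,0],
  [-1,0,0,-25,0,0,0],
  [-1,0,0,-30,0,0,0],
  [-1,0,0,-30,0,0,0],
  [-1,0,10,0,0,0,0],
  [-1,0,25,0,0,0,0],
  [-1,0,25,0,0,0,0],
  [-1,0,20,0,0,0,0],
])

```text
time: 34.45
tool_pos: [556.3, 332.7, 187.7]
tcp_rot: [180.0, -0.1, -146.0]
ft_force: [-0.3, -0.0, 1.2]
finger_gap: 0.3
grip_force: 0.0
```

```bash
python3 - <<'E'
from h import *
d=grab("top");s=grab("scene")
for n,D,bx in(("top",d,(160,140,195,180)),("scene",s,(180,220,215,265))):
  P=full(D)
  for p,st in blobs(D,"blue",8,90,60,bx): print(n,p,st,pt(D,*p).round(0),"z126",ray(D,*p,126).round(0))
cy=np.array([-.5548,.832]);cx=np.array([.832,.5548])
print("hinge-based tip up",(np.array([636.9,287.7])).round(1),"expected dropped tip",np.array([636.9,287.7])+39*cy)
go(*(np.array([636.9,287.7])+72*cy),112)
cv2.imwrite("pics/s9.png",cv2.resize(np.hstack([s["color"][215:285,170:250],d["color"][130:200,150:230]]),None,fx=5,fy=5))
E
```

```text
top [178.8, 158.0] [172, 153, 14, 11, 88] [631. 297. 113.] z126 [628. 295. 126.]
scene [180.4, 231.7] [180, 226, 2, 12, 21] [698. 267. 105.] z126 [683. 283. 126.]
scene [192.7, 246.7] [189, 243, 8, 8, 51] [621. 313. 119.] z126 [616. 318. 126.]
hinge-based tip up [636.9 287.7] expected dropped tip [615.2628 320.148 ]
t34.5 [555.6 333.9 187.7] [ 1.7993e+02 -1.1000e-01 -1.4586e+02] gap -0.1 F [ 0.1 -0.3  0.3] -> tool shift [-41.9 -11.9  75.7]
```

View pics/s9.png

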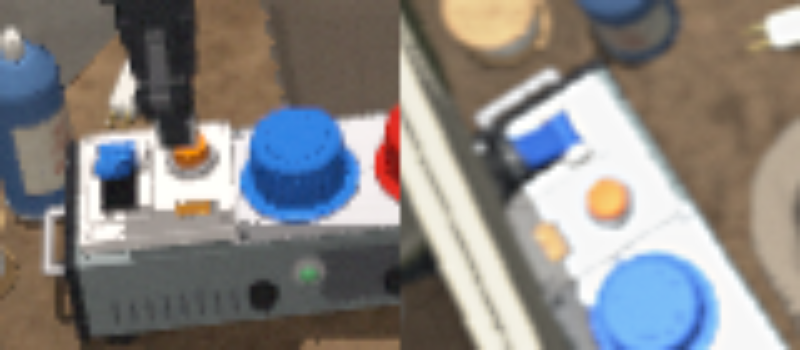

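The lever is dropped, with its tip around (616,318,126) as predicted. I'll set the shut fingertips in front of it, then sweep towards -y.

Emit:
apply_moves([
  [-1,-10,-3,0,0,0,0],
  [-1,-16,-5,0,0,0,0],
  [-1,-16,-4,0,0,0,0],
  [-1,0,0,15,0,0,0],
  [-1,0,0,25,0,0,0],
  [-1,0,0,20,0,0,0],
  [-1,0,0,10,0,0,0],
  [-1,0,0,0,0,0,0],
])

```text
time: 35.35
tool_pos: [597.4, 344.2, 115.4]
tcp_rot: [180.0, -0.3, -146.0]
ft_force: [0.3, -0.2, 0.2]
finger_gap: -0.0
grip_force: 0.0
```

Emit:
apply_moves([
  [-1,0,0,0,0,0,0],
  [-1,0,-4,0,0,0,0],
  [-1,0,-5,0,0,0,0],
  [-1,0,-5,0,0,0,0],
  [-1,0,-5,0,0,0,0],
  [-1,0,-5,0,0,0,0],
  [-1,0,-5,0,0,0,0],
  [-1,0,0,0,0,0,0],
])

```text
time: 36.15
tool_pos: [613.0, 327.7, 124.6]
tcp_rot: [179.5, 0.2, -145.8]
ft_force: [-28.0, 17.4, 28.8]
finger_gap: 0.1
grip_force: 20.6
```

```bash
python3 - <<'E'
from h import *
go(*(np.array([636.9,287.7])+22*np.array([-.5548,.832])),120)
E
```

```text
t36.1 [613.  327.7 124.6] [ 179.48    0.21 -145.82] gap 0.1 F [-28.   17.4  28.8] -> tool shift [  2.5 -24.5   4.6]
```

The fingertips pushed on the lever's end face because they were too high. I'll back off, go lower and come in again.

Emit:
apply_moves([
  [-1,0,8,0,0,0,0],
  [-1,0,10,0,0,0,0],
  [-1,0,8,0,0,0,0],
  [-1,0,0,5,0,0,0],
  [-1,0,0,5,0,0,0],
  [-1,0,0,5,0,0,0],
  [-1,0,0,0,0,0,0],
  [-1,0,0,0,0,0,0],
])

```text
time: 36.95
tool_pos: [601.0, 342.4, 103.2]
tcp_rot: [180.0, -0.1, -146.0]
ft_force: [0.4, 0.1, -0.1]
finger_gap: -0.0
grip_force: 0.0
```

```bash
python3 - <<'E'
from h import *
go(*(np.array([636.9,287.7])+60*np.array([-.5548,.832])),102)
s=grab("scene");cv2.imwrite("pics/s10.png",cv2.resize(s["color"][215:285,170:250],None,fx=6,fy=6))
E
```

```text
t37.0 [601.  342.4 103.2] [ 1.8000e+02 -5.0000e-02 -1.4605e+02] gap -0.0 F [ 0.4  0.1 -0.1] -> tool shift [ 0.5 -5.4  1.2]
```

View pics/s10.png

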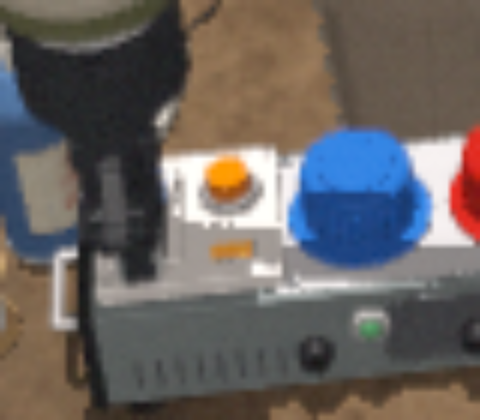

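The fingers now stand in front of the lever, tips about 17 mm above the module. Sweeping slowly towards -y with a rise.

Emit:
apply_moves([
  [-1,0,-4,0,0,0,0],
  [-1,0,-4,0,0,0,0],
  [-1,0,-4,0,0,0,0],
  [-1,0,-3,0,0,0,0],
  [-1,0,-3,0,0,0,0],
  [-1,0,0,0,0,0,0],
  [-1,0,0,0,0,0,0],
  [-1,0,0,0,0,0,0],
])

```text
time: 37.8
tool_pos: [608.2, 333.9, 107.1]
tcp_rot: [179.5, 0.1, -145.8]
ft_force: [-22.0, 17.4, 16.6]
finger_gap: -0.1
grip_force: 13.6
```

The vertical face self-locks by friction (about 0.6), so I'll follow the tip's arc, mostly upward at first.

Emit:
apply_moves([
  [-1,0,3,-5,0,0,0],
  [-1,0,-1,-7,0,0,0],
  [-1,0,-5,-7,0,0,0],
  [-1,0,-6,-6,0,0,0],
  [-1,0,-7,-5,0,0,0],
  [-1,0,-7,-4,0,0,0],
  [-1,0,-5,-2,0,0,0],
  [-1,0,0,0,0,0,0],
])

```text
time: 38.6
tool_pos: [627.6, 303.7, 140.1]
tcp_rot: [-180.0, 0.0, -146.1]
ft_force: [0.7, -0.0, 0.4]
finger_gap: 0.1
grip_force: 0.0
```

```bash
python3 - <<'E'
from h import *
p=r.sense()["tool_pos"][:2]-np.array([636.9,287.7]);print("y rel",p@np.array([-.5548,.832]))
go(*(np.array([636.9,287.7])+20*np.array([-.5548,.832])),128)
d=grab("top");s=grab("scene")
for n,D,bx in(("top",d,(160,140,195,180)),("scene",s,(183,220,215,265))):
  for p,st in blobs(D,"blue",5,90,60,bx): print(n,p,st,pt(D,*p).round(0))
E
```

```text
y rel 18.42475099197892
t38.6 [627.6 303.7 140.1] [-1.7998e+02  2.0000e-02 -1.4609e+02] gap 0.1 F [ 0.7 -0.   0.4] -> tool shift [ 1.1  1.6 12.1]
scene [193.0, 244.8] [190, 241, 7, 8, 52] [632. 298. 108.]
```

Emit:
apply_moves([
  [-1,0,10,-8,0,0,0],
  [-1,0,20,-15,0,0,0],
  [-1,0,25,-15,0,0,0],
  [-1,10,25,0,0,0,0],
  [-1,20,10,0,0,0,0],
  [-1,20,0,0,0,0,0],
  [-1,0,0,0,0,0,0],
  [-1,0,0,0,0,0,0],
])

```text
time: 39.5
tool_pos: [534.6, 353.0, 179.4]
tcp_rot: [180.0, 0.1, -145.9]
ft_force: [0.5, -0.4, 0.8]
finger_gap: -0.4
grip_force: 0.0
```

```bash
python3 - <<'E'
from h import *
d=grab("top");s=grab("scene")
for n,D,bx in(("top",d,(160,140,195,180)),("scene",s,(183,220,215,265))):
  P=full(D)
  for p,st in blobs(D,"blue",5,90,60,bx): print(n,p,st,pt(D,*p).round(0))
go(*(np.array([636.9,287.7])+65*np.array([-.5548,.832])),103)
cv2.imwrite("pics/s11.png",cv2.resize(np.hstack([s["color"][190:350,140:300],d["color"][110:270,100:260]]),None,fx=2.5,fy=2.5))
E
```

```text
top [180.5, 154.2] [176, 149, 10, 11, 50] [634. 287. 147.]
scene [192.2, 241.0] [188, 234, 9, 15, 101] [634. 295. 120.]
t39.6 [535.4 352.5 178.8] [-1.8000e+02  9.0000e-02 -1.4598e+02] gap -0.3 F [-0.5 -0.4  0.8] -> tool shift [-48.3 -45.5  75.8]
```

View pics/s11.png

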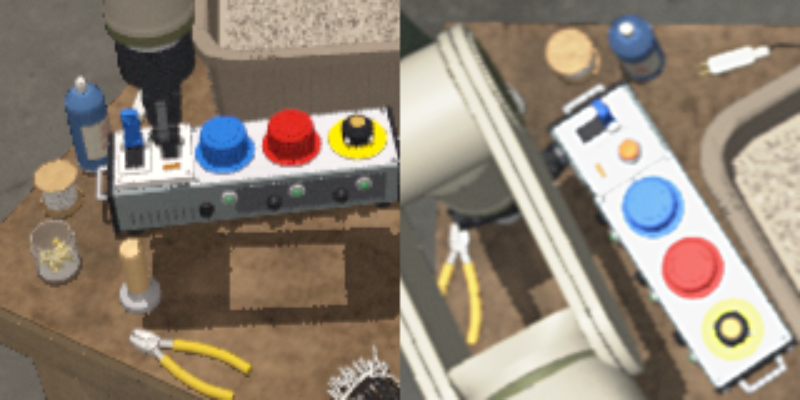

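The lever is back at its starting pixels in both views (scene 192,241; top 180,154). Both caps are home, the tool stands upright and the arm is clear. Handing in.

```bash
python3 -c "
from bench import r
print(r.hand_in())"
```

```text
the job is handed in; nothing more can be done
None
```

The job is handed in, and no verdict came back. The blue and red caps were pressed home with the seating tool, the test button tripped the RCD lever, and the lever was lifted back to its upper stop. The tool stands upright on the bench, and the yellow outlet stays open because no yellow cap was on the bench.

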